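# Slide the seedling tray up onto the draining rails

### The arm

A 7-joint arm with a two-finger parallel gripper is mounted at the origin on the work surface. World frame = base frame: x ahead of the robot, y to its left, z up, the work surface at z = 0. Lengths are in m, angles in degrees, forces in N, time in s.
With the tool pointing down it reaches from about 0.425 to 0.825 m from the base axis. Payload 3.6 kg.
Tool frame: the origin (TCP) lies midway between the tips of the shut fingers; the grasp point (between the pads) lies 19 mm behind it; z points along the fingers, y is the direction in which the jaws open and shut (so a half turn about z gives the same grasp; the last joint's range is limited). The gripper opens to 93 mm and grips with 3 to 60 N. Pads are 15 mm wide; open, the fingers measure 128 mm over their backs; the gripper's body (75 mm by 188 mm) begins 65 mm behind the grasp point.
Start: joints at [-76.977, 35.231, -0.722, 81.555, 0.464, 63.22, -2.315], TCP at [0.163, 0.629, 0.219] pointing down, gripper open.
Joint ranges: [-178.69, 178.69], [-17.37, 117.87], [-77.05, 75.6], [15.02, 138.74], [-78.02, 258.01], [0.78, 113.62], [-162.83, 162.83]. Speed limits (degrees/s): [159.86, 159.86, 180, 180, 180, 180, 180].

### API

Orientations are given as a 3x3 rotation matrix whose columns are the frame's x, y, z axes.
In Python, from station import arm gives the robot as it stands.
- The arm moves only by the shell command python3 -m creep 'ROWS' [OPENING] [FORCE]. ROWS is a JSON object of lists of equal length, an entry for each row: "delta_pos": the shift along the tool's x, y, z in m, a list of three; "turn": the turn, a rotation vector about the tool's x, y, z in degrees, a list of three. A call has exactly 8 rows; each row shifts and turns the commanded pose from where the row before left it, along the tool's axes as they then stand; what a row does not reach is not made up. A row lasts 1/12 s, in which the tool goes at most 41.7 mm and 7.16 degrees, less where a joint would pass 70% of its speed; a pose out of reach is approached as far as the arm can. A call is refused whole if a number of a shift passes 0.0417 or a number of a turn 7.16, either way. A call with a gripper value outside its range is refused whole. OPENING is the finger opening in m, from 0 to 0.093, set as the call begins (- or left out, the last holds). The fingers move at their own pace and stop on an object; FORCE is the grip in N (left out, the last holds). Time passes only in rows, so rows that do not move let the fingers close, or fill a call up. It gives the time, the measured TCP pose, the force and the opening at its end, in the units of the state.
- arm.observe(): the state, without advancing time (a new reading comes with each control period).
- arm.camera(name): name is "scene" or "side" or "wrist"; returns a dict with "frame" (400x640x3 uint8, blue, green, red), "vertical_fov" (degrees; the focal length in pixels is half the picture's height over the tangent of half this angle, whatever the lens; pixels are square), "cx", "cy" (the principal point, pixels), "extrinsics" (4x4, takes a point from camera to world coordinates); the wrist camera has in their place "hand_eye" (4x4, takes a point from camera to tool coordinates, whose origin is the TCP and whose axes are the flange's). Camera axes: x right, y down, z forward; pixel columns grow to the right and rows downward; lengths in m; the calibration is good to about 2 mm. The wrist camera is an equidistant fisheye: a pixel r from the principal point sees the ray r / f radians off the axis. A picture is of the moment at which its call begins: read the wrist's pose just before it. There is no depth.
- arm.sign_off(): hands the job in, once; it reports no verdict.
The state is a dict: "time": time; "q": joint angles; "qvel": joint speeds; "effort": joint torques, N m; "eef_pos": TCP position; "eef_rot": TCP orientation; "wrist_force": force on the tool from outside, world axes, zero at the start; "moment": the same for the moment, N m; "gripper_width": finger opening in m.
Only numpy, scipy, OpenCV 4.12 (cv2) and the standard library are available. Lean on these libraries where they do the work, as an engineer would, in place of code of your own. Each camera call takes 0.05 s, during which the arm holds its last target. There are 200 camera calls.

### The job

The covered seedling tray sits askew on the landing: push it up the two sloping rails, over the spring catch and against the sprung buffer, until the catch clicks up behind it; it should end centred and square on both rails, held between catch and buffer. Stop as soon as the catch has clicked, without ramming the buffer to its end, and leave the other things on the bench where they are.

Things in the scene. Friction and masses are not known exactly. Their poses are not given: they have to be found in the camera images.
- rack: Fixed draining rack. Origin at bench level (z = 0) under the foot of the rails; x points up the rails, y across them, z up. From x = -210 to 0 mm: a level plywood landing, y from -125 to 125, top 70 mm above the bench. On the +x side of it two sloping rails. Between the rails sits a steel carriage with the catch and the buffer.
- rail_foot (a point): Middle of the foot of the rails, at the landing's edge, 70 mm above the rack's origin. From here two bare aluminium rails climb along the rack's +x at 0.14 rad (8 degrees), each 14 mm wide, centred 35 mm left and right, 335 mm long, no side guides. The carriage is clamped within a 35 mm span along them, differently each time and not reported: find it by feel or by eye.
- tray: Low covered seedling tray, a closed box with black base and clear cover, 150 mm (its x) by 140 mm (its y) by 50 mm tall, flat underside, about 0.6 kg. Origin at the centre of its underside. Starts on the landing, its x roughly along the rack's x, off to one side and askew. Too wide to grasp; it can be pushed.
- catch (a joint): Spring catch, a steel finger 22 mm wide on the centre line between the rails, hinged at its lower end, 45 mm long. 0 rad = up, its tooth about 9 mm above the rails; 0.2 or more = pressed level with the rails by a tray passing over it (1 to 2 N). The tooth's uphill face lies 65 to 100 mm up the rails from their foot, as the carriage is clamped.
- buffer (a joint): Sprung rubber plate, 60 mm wide, 5 to 39 mm above the rails, facing down the slope, 145 mm uphill of the tooth's uphill face on the same carriage. Value: how far it is pushed in, m; 0 = free, 0.020 = bottomed. Yields at 3 N, then 0.5 N more per mm. A tray held by the catch keeps it pushed in about 5 mm.
- pot: Bystander: open terracotta pot, 80 mm across, 70 mm tall. Origin at the centre of its underside.
- saucer: Bystander: terracotta saucer, 110 mm across, 18 mm tall. Origin at the centre of its underside.
- jar: Bystander: white screw-top jar, 60 mm across, 80 mm tall. Origin at the centre of its underside.
- trowel: Bystander: flat hand tool 240 mm long, lying down. Origin at the centre of its underside (its handle points to its -x).
- labels: Bystander: cardboard box of plant labels, 100 x 50 x 35 mm. Origin at the centre of its underside.
- bottle: Bystander: white plastic bottle, 70 mm across, 190 mm tall. Origin at the centre of its underside.
- block: Bystander: wooden tamping block, 140 x 45 x 40 mm. Origin at the centre of its underside.
Mind the look-alikes: they are no part of the job. What is shaped like the tray but green or yellow is not meant.

How it is judged:
By the outcome, as a careful person would: the job done as asked, in the order asked, and still so for the second after the job is handed in, with the robot touching nothing.
It also fails if it takes over 67 s, if anything falls off the work surface, if the arm or the gripper's body presses on something with over 40 N, if the wrist force passes 120 N, or if a joint passes its speed limit or range.

## Working session

There is one attempt and no reset: what is moved stays moved. The work goes in short steps, Python scripts to look and compute and a shell command to move; the robot and the scene stay as the last step left them, time stands still between calls to the robot, and variables do not carry over. Pictures are saved under pics/ and viewed, about 8 in all and at most 12, crops included, and the job is handed in when it is done.

```bash
ls; mkdir -p pics
cat > h.py <<'E'
import numpy as np, cv2
from station import arm
def shot(n,name):
    s=arm.observe(); c=arm.camera(n); cv2.imwrite(f'pics/{name}.png',c['frame'])
    if 'extrinsics' not in c:
        T=np.eye(4);T[:3,:3]=np.array(s['eef_rot']);T[:3,3]=s['eef_pos'];c['E']=T@np.array(c['hand_eye'])
    else: c['E']=np.array(c['extrinsics'])
    c['fish']='hand_eye' in c; np.save(f'pics/{name}.npy',{k:v for k,v in c.items()},allow_pickle=True); return c
def load(name): return np.load(f'pics/{name}.npy',allow_pickle=True).item()
def ray(c,u,v):
    f=200/np.tan(np.radians(c['vertical_fov']/2)); x,y=u-c['cx'],v-c['cy']
    if c['fish']:
        r=np.hypot(x,y)+1e-9;t=r/f;d=np.array([x/r*np.sin(t),y/r*np.sin(t),np.cos(t)])
    else: d=np.array([x/f,y/f,1]); d/=np.linalg.norm(d)
    return c['E'][:3,3],c['E'][:3,:3]@d
def onz(c,u,v,z):
    o,d=ray(c,u,v); return (o+d*(z-o[2])/d[2]).round(4)
def proj(c,p):
    f=200/np.tan(np.radians(c['vertical_fov']/2)); q=c['E'][:3,:3].T@(np.array(p)-c['E'][:3,3])
    if c['fish']:
        r=np.hypot(q[0],q[1]);t=np.arctan2(r,q[2]);return (c['cx']+q[0]/r*f*t,c['cy']+q[1]/r*f*t)
    return (c['cx']+f*q[0]/q[2],c['cy']+f*q[1]/q[2])
E
python3 - <<'E'
from h import *
for n in('scene','side'):
    c=shot(n,n+'0'); print(n,c['vertical_fov'],c['cx'],c['cy'],c['E'].round(3).tolist())
s=arm.observe();print(s)
E
```

```text
pics
scene 53.00781129773054 318.4425308388044 202.30874881478957 [[0.602, 0.594, -0.533, 1.23], [0.798, -0.447, 0.403, -0.597], [0.001, -0.669, -0.744, 1.126], [0.0, 0.0, 0.0, 1.0]]
side 52.92160651139899 324.2709684725657 196.94175990132905 [[0.881, -0.273, 0.387, -0.009], [-0.473, -0.546, 0.692, -0.868], [0.023, -0.792, -0.61, 0.84], [0.0, 0.0, 0.0, 1.0]]
{'time': 0.1, 'q': array([-76.97708216,  35.28263138,  -0.72479471,  81.63015638,
         0.46563067,  63.22035905,  -2.31553585]), 'qvel': array([-0.12833963, -0.10996655, -0.0230285 , -0.14577744,  0.02073631,
       -0.02468061,  0.04965644]), 'effort': array([ 1.35675062e-03, -4.60044837e+01,  2.10058498e-01, -1.66244012e+01,
       -6.11852738e-02,  1.69837056e-02,  9.75415469e-05]), 'eef_pos': array([0.16300143, 0.62850288, 0.21762061]), 'eef_rot': array([[-9.67989975e-01,  2.50988280e-01, -5.39558992e-04],
       [ 2.50988857e-01,  9.67987457e-01, -2.20840482e-03],
       [-3.19973908e-05, -2.27313703e-03, -9.99997416e-01]]), 'wrist_force': array([-0.81342788, -0.35759721,  0.61487998]), 'moment': array([ 0.0130874 , -0.01192957,  0.04162046]), 'gripper_width': 0.09300142321177367}
```

View pics/scene0.png

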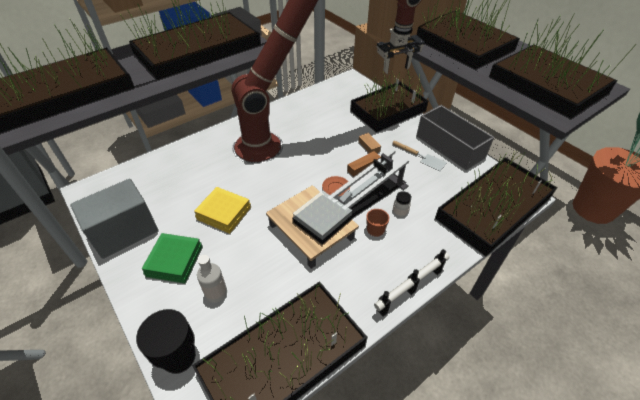

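View pics/side0.png

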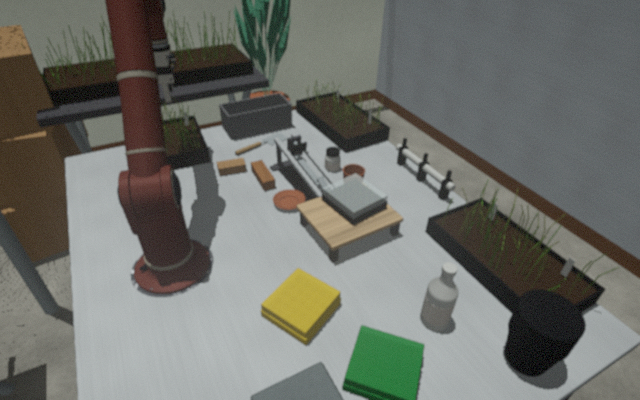

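The scene view shows the landing around (312,224) with the grey tray at (322,214) and the rails climbing to (395,165). In the side view the landing is at (350,218), the tray at (355,198) and the rails run to (285,145). I'll enlarge both.

Run:
```python
from h import *
a=load('scene0')['frame'][145:270,260:420]; b=load('side0')['frame'][130:265,265:410]
A=cv2.resize(a,(768,600),interpolation=cv2.INTER_CUBIC);cv2.imwrite('pics/a.png',A) # 4.8x
B=cv2.resize(b,None,fx=4.4,fy=4.4,interpolation=cv2.INTER_CUBIC);cv2.imwrite('pics/b.png',B)
```

```text
(no output)
```

View pics/a.png

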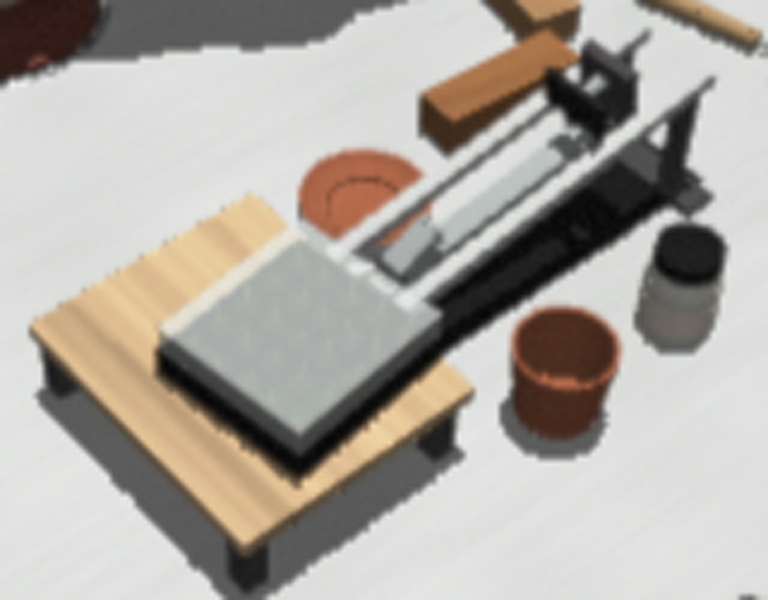

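View pics/b.png

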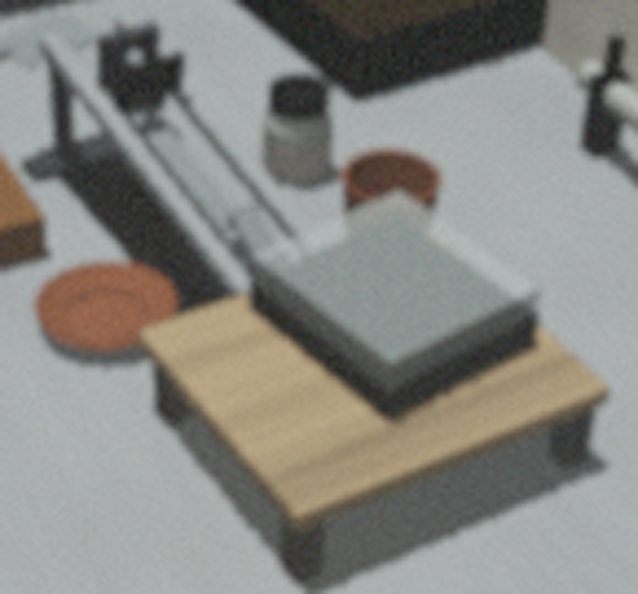

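The crops show the landing corners clearly. In a they are (250,195), (30,330), (247,548) and (473,393). In b they are (143,335), (295,518) and (607,392). The tray's top corners in a are (160,330), (300,225), (440,315) and (300,435). The buffer is the black plate near (580,90)a and the catch finger is near (410,250)a.

Run:
```python
from h import *
a,b=load('scene0'),load('side0')
A=lambda u,v,z:onz(a,260+u/4.8-.4,145+v/4.8-.4,z)
B=lambda u,v,z:onz(b,265+u/4.4-.4,130+v/4.4-.4,z)
print('landing');LA=[A(*p,.07) for p in[(250,195),(30,330),(247,548),(473,393)]];LB=[B(*p,.07) for p in[(143,335),(295,518),(607,392)]]
print(LA,LB)
loc=np.array([(0,.125),(-.21,.125),(-.21,-.125),(0,-.125)])
P=np.array([p[:2] for p in LA+LB]);L=np.vstack([loc,loc[:3]])
def fit(L,P):
    lc,pc=L.mean(0),P.mean(0);H=(L-lc).T@(P-pc);th=np.arctan2(H[0,1]-H[1,0],H[0,0]+H[1,1]);R=np.array([[np.cos(th),-np.sin(th)],[np.sin(th),np.cos(th)]])
    t=pc-R@lc;return th,R,t,(P-(L@R.T+t))
th,R,t,e=fit(L,P);print('rack yaw',np.degrees(th),t,'res',(e*1000).round(1).tolist())
tl=np.array([(-.075,.07),(.075,.07),(.075,-.07),(-.075,-.07)])
for nm,C in(('A',[A(*p,.12) for p in[(160,330),(300,225),(440,315),(300,435)]]),('B',[B(*p,.12) for p in[(390,360),(255,270),(395,190),(535,295)]])):
    C=np.array(C)[:,:2];th2,_,t2,e2=fit(tl,C);print('tray',nm,np.degrees(th2-th),t2,'rackframe',(R.T@(t2-t)*1000).round(1),(e2*1000).round(1).tolist())
print('pot,jar,sauc',[(R.T@(x[:2]-t)*1000).round() for x in(A(567,340,.07),A(690,250,.08),A(362,190,.018))])
print('base lower corner A',R.T@(A(300,480,.07)[:2]-t),'B',R.T@(B(392,412,.07)[:2]-t))
# catch & buffer
f=lambda w:w
def onrail(c,u,v,h):
    o,d=ray(c,u,v); Rw=np.eye(3);Rw[:2,:2]=R;o=Rw.T@(o-[*t,.07]);d=Rw.T@d
    n=np.array([-np.sin(.14),0,np.cos(.14)]);s=(h-o@n)/(d@n);p=o+s*d;return (np.array([p@[np.cos(.14),0,np.sin(.14)],p[1]])*1000).round(1)
for nm,u,v,h in(('catch near top',440,220,.009),('catch r',440,248,.009),('buf lower corner l',550,85,.005),('buf top l',548,68,.039),('buf bot r',605,135,.005),('rail R foot',410,300,0),('rail R end',712,80,0),('railL end',645,35,0)):
    print(nm,onrail(a,260+u/4.8-.4,145+v/4.8-.4,h))
s=arm.observe();print(np.degrees(np.arctan2(*s['eef_rot'][[1,0],0])))
```

```text
landing
[array([0.3896, 0.0071, 0.07  ]), array([ 0.4038, -0.2   ,  0.07  ]), array([ 0.6487, -0.1863,  0.07  ]), array([0.6395, 0.0169, 0.07  ])] [array([0.3849, 0.0043, 0.07  ]), array([ 0.3921, -0.1998,  0.07  ]), array([ 0.6373, -0.1904,  0.07  ])]
rack yaw 92.51338583081127 [0.51199192 0.01378193] res [[2.5, -1.2], [7.5, 1.5], [2.6, 4.2], [2.6, -2.4], [-2.2, -4.0], [-4.2, 1.7], [-8.8, 0.1]]
tray A 7.314168365115803 [ 0.54985  -0.067325] rackframe [-82.7 -34.3] [[2.8, 5.6], [7.3, -5.2], [-4.4, -3.9], [-5.7, 3.6]]
tray B 8.693335260927897 [ 0.538575 -0.070475] rackframe [-85.3 -22.9] [[5.1, 11.6], [2.2, -12.0], [1.6, 1.2], [-8.9, -0.9]]
pot,jar,sauc [array([  83., -135.]), array([ 208., -137.]), array([104., 110.])]
base lower corner A [-0.14395209 -0.10789918] B [-0.15548292  0.02163108]
catch near top [81.2 -3.1]
catch r [ 63.4 -22.4]
buf lower corner l [235.3  38. ]
buf top l [224.8  29.6]
buf bot r [228.6 -28.1]
rail R foot [ 20.  -36.9]
rail R end [329.8 -43.9]
railL end [328.7  26. ]
165.4639646109545
```

Rack yaw is about 92.5° with its origin near (0.512, 0.014). The tray sits at rack (-84, -28) mm, turned about +8°. My plan has three steps:
1. Push its -y side with both open fingers to centre and square it.
2. Push its rear face with both open fingers up the rails.
3. Check position with the wrist camera along the way.

First I'll fly over for a closer look.

```bash
for i in 1 2 3; do python3 -m creep '{"delta_pos":[[-0.026,-0.0233,-0.0033],[-0.026,-0.0233,-0.0033],[-0.026,-0.0233,-0.0033],[-0.026,-0.0233,-0.0033],[-0.026,-0.0233,-0.0033],[-0.026,-0.0233,-0.0033],[-0.026,-0.0233,-0.0033],[-0.026,-0.0233,-0.0033]],"turn":[[0,0,0],[0,0,0],[0,0,0],[0,0,0],[0,0,0],[0,0,0],[0,0,0],[0,0,0]]}' 0.093; done
python3 - <<'E'
from h import *
s=arm.observe();print(s['q'].round(1),s['eef_pos'],s['eef_rot'].round(3).tolist(),s['wrist_force'])
c=shot('wrist','w1');print(c['vertical_fov'],c['E'].round(3).tolist())
E
```

```text
time: 0.77
eef_pos: [0.3182, 0.3947, 0.2449]
eef_rot: [[-0.968, 0.251, -0.0], [0.251, 0.968, -0.001], [0.0, -0.001, -1.0]]
wrist_force: [-0.7, 0.1, 1.4]
gripper_width: 0.0927
time: 1.43
eef_pos: [0.4726, 0.1622, 0.2714]
eef_rot: [[-0.968, 0.251, -0.001], [0.251, 0.968, -0.0], [0.001, -0.0, -1.0]]
wrist_force: [0.7, 0.3, -0.6]
gripper_width: 0.0931
time: 2.1
eef_pos: [0.6272, -0.0702, 0.2975]
eef_rot: [[-0.968, 0.251, -0.001], [0.251, 0.968, 0.0], [0.001, -0.0, -1.0]]
wrist_force: [0.4, 0.3, 1.0]
gripper_width: 0.0928
[-1.2 30.4  9.7 78.  -5.2 72.1 84.3] [ 0.62716873 -0.07017997  0.29746471] [[-0.968, 0.251, -0.001], [0.251, 0.968, 0.0], [0.001, -0.0, -1.0]] [0.35498848 0.28078899 1.04811337]
65.70646984690485 [[0.252, 0.935, 0.248, 0.559], [0.968, -0.243, -0.065, -0.052], [-0.001, 0.256, -0.967, 0.464], [0.0, 0.0, 0.0, 1.0]]
```

View pics/w1.png

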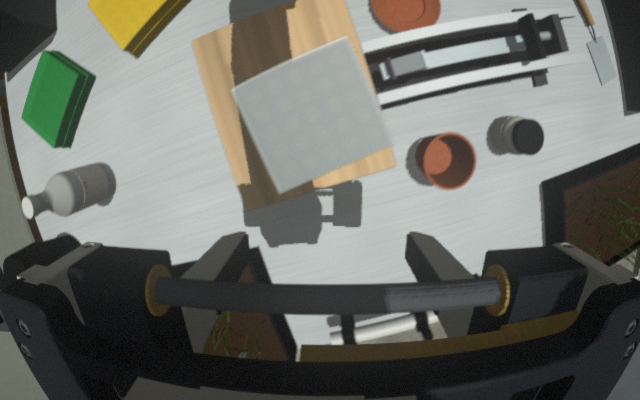

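The wrist view is clear. Tray top corners are (233,90), (346,37), (397,150) and (281,193). Landing corners are (192,42), (243,208) and (395,165). The catch finger is at about (405,65) and the buffer plate at about (530,40).

```bash
cat >> h.py <<'E'
def fit(L,P):
    L,P=np.array(L,float),np.array(P,float)
    lc,pc=L.mean(0),P.mean(0);H=(L-lc).T@(P-pc);th=np.arctan2(H[0,1]-H[1,0],H[0,0]+H[1,1]);R=np.array([[np.cos(th),-np.sin(th)],[np.sin(th),np.cos(th)]])
    t=pc-R@lc;return th,R,t,((P-(L@R.T+t))*1000).round(1).tolist()
tl=np.array([(-.075,.07),(.075,.07),(.075,-.07),(-.075,-.07)])
def onrail(c,u,v,h,R,t):
    o,d=ray(c,u,v); Rw=np.eye(3);Rw[:2,:2]=R;o=Rw.T@(o-[*t,.07]);d=Rw.T@d
    n=np.array([-np.sin(.14),0,np.cos(.14)]);s=(h-o@n)/(d@n);p=o+s*d;return (np.array([p@[np.cos(.14),0,np.sin(.14)],p[1]])*1000).round(1)
E
python3 - <<'E'
from h import *
c=load('w1')
L=[(-.21,.125),(-.21,-.125),(0,-.125)];P=[onz(c,*p,.07)[:2] for p in[(192,42),(243,208),(395,165)]]
th,R,t,e=fit(L,P);print(P,np.degrees(th),t,e)
T=[onz(c,*p,.12)[:2] for p in[(233,90),(346,37),(397,150),(281,193)]]
h2,_,t2,e2=fit(tl,T);print('tray',np.degrees(h2-th),t2,(R.T@(t2-t)*1000).round(1),e2)
cv2.imwrite('pics/w1c.png',cv2.resize(c['frame'][0:130,350:580],None,fx=3.4,fy=3.4,interpolation=cv2.INTER_CUBIC))
E
```

```text
[array([ 0.3991, -0.1983]), array([ 0.6396, -0.1912]), array([0.6342, 0.0195])] 92.18998866145529 [0.51064725 0.01497219] [[5.3, 1.4], [-4.0, -1.1], [-1.4, -0.2]]
tray 6.570502980491689 [ 0.549225 -0.064975] [-81.4 -35.5] [[2.8, 4.9], [2.0, -6.2], [1.4, -3.3], [-6.2, 4.6]]
```

View pics/w1c.png

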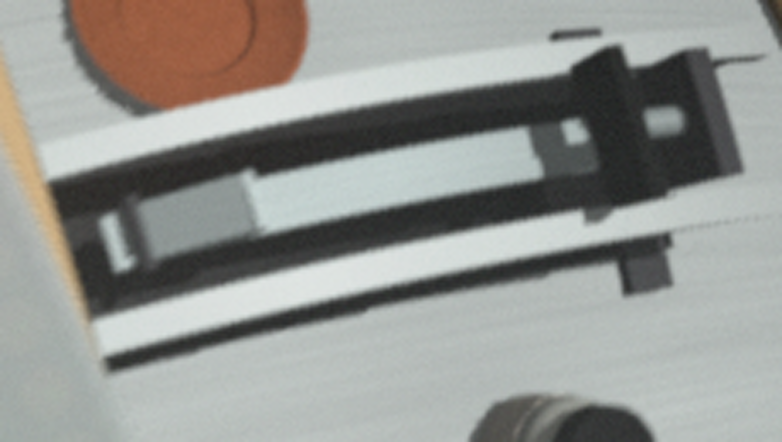

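The crop shows the catch tooth's uphill edge at (247,172)–(262,232). The left rail runs from (45,162) to (540,65), the right rail from (97,338) to (590,225), and the buffer face is at about (600,130).

Run:
```python
from h import *
c=load('w1')
L=[(-.21,.125),(-.21,-.125),(0,-.125)];P=[onz(c,*p,.07)[:2] for p in[(192,42),(243,208),(395,165)]]
_,R,t,_=fit(L,P)
for n,u,v,h in[('tooth',247,172,.009),('tooth',262,232,.009),('Lrail lo',48,145,0),('Lrail lo',48,178,0),('L rail ',400,78,0),('Lrail in',400,102,0),('Rr out',105,362,0),('Rr in',97,318,0),('Rr out',400,290,0),('Rr in',400,252,0),('R out',560,250,0),('buf top l',622,48,.039),('buf top r',660,190,.039),('buf bot l',577,70,.039)]:
    print(n,onrail(c,350+u/3.4-.35,v/3.4-.35,h,R,t))
```

```text
tooth [72.5 10.5]
tooth [ 71.3 -12.6]
Lrail lo [ 5.4 40.5]
Lrail lo [ 1.5 28.1]
L rail  [146.3  36.5]
Lrail in [143.  27.]
Rr out [  1.8 -45.1]
Rr in [  3.5 -28.4]
Rr out [120.4 -44.7]
Rr in [124.6 -30.4]
R out [193.6 -41.4]
buf top l [226.3  29. ]
buf top r [224.3 -26.1]
buf bot l [202.8  22.4]
```

The tooth is at s≈72 mm and the rail direction is yaw ≈92°. Next I'll lower beside the tray on its -y side, jaws along the rails.

```bash
python3 -m creep '{"delta_pos":[[0,0,0],[0,0,0],[0,0,0],[-0.0056,0.0009,0.035],[-0.0056,0.0009,0.035],[-0.0056,0.0009,0.035],[-0.0056,0.0009,0.035],[-0.0056,0.0009,0.035]],"turn":[[0,0,-5.5],[0,0,-5.5],[0,0,-5.5],[0,0,0],[0,0,0],[0,0,0],[0,0,0],[0,0,0]]}' 0.093
python3 -m creep '{"delta_pos":[[0,0,0.0125],[0,0,0.0125],[0,0,0.0125],[0.003,0,0],[0.003,0,0],[0.003,0,0],[0.003,0,0],[0.003,0,0]],"turn":[[0,0,0],[0,0,0],[0,0,0],[0,0,0],[0,0,0],[0,0,0],[0,0,0],[0,0,0]]}'
```

```text
time: 2.82
eef_pos: [0.6543, -0.063, 0.121]
eef_rot: [[-0.999, -0.034, -0.001], [-0.034, 0.999, 0.0], [0.001, 0.0, -1.0]]
wrist_force: [0.1, -0.1, -0.5]
gripper_width: 0.0929
time: 3.48
eef_pos: [0.64, -0.064, 0.0868]
eef_rot: [[-0.999, -0.034, 0.002], [-0.034, 0.999, -0.0], [-0.002, -0.0, -1.0]]
wrist_force: [-0.3, 0.3, 0.2]
gripper_width: 0.0932
```

```bash
Z='[0,0,0]'; python3 -m creep '{"delta_pos":[[0.0035,0,0],[0.0035,0,0],[0.0035,0,0],[0.0035,0,0],[0.0035,0,0],[0.0035,0,0],[0.0035,0,0],[0.0035,0,0]],"turn":[[0,0,0],[0,0,0],[0,0,0],[0,0,0],[0,0,0],[0,0,0],[0,0,0],[0,0,0]]}'
python3 -m creep '{"delta_pos":[[0.0025,0,0],[0.0025,0,0],[0.0025,0,0],[0.0025,0,0],[0.0025,0,0],[0.0025,0,0],[0.0015,0,0],[0,0,0]],"turn":[[0,0,0],[0,0,0],[0,0,0],[0,0,0],[0,0,0],[0,0,0],[0,0,0],[0,0,0]]}'
python3 - <<'E'
from h import *
c=shot('wrist','w2')
E
```

```text
time: 4.15
eef_pos: [0.6125, -0.0654, 0.0859]
eef_rot: [[-0.999, -0.034, 0.003], [-0.034, 0.999, -0.001], [-0.003, -0.001, -1.0]]
wrist_force: [4.0, -2.7, 0.8]
gripper_width: 0.0934
time: 4.82
eef_pos: [0.596, -0.0647, 0.086]
eef_rot: [[-0.999, -0.034, 0.002], [-0.034, 0.999, 0.001], [-0.002, 0.001, -1.0]]
wrist_force: [4.8, -1.2, 3.5]
gripper_width: 0.0928
```

View pics/w2.png

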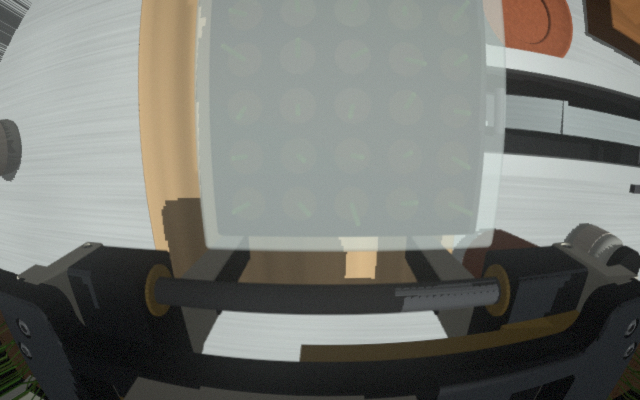

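The tray is now square to the fingers. Its near top edge runs from (207,243) to (492,248), and the right rail is the white band at rows ~157–185 for columns 510–640. I'll measure the lateral offset.

Run:
```python
from h import *
c=load('w2');th=np.radians(92);R=np.array([[np.cos(th),-np.sin(th)],[np.sin(th),np.cos(th)]]);t=np.array([.512,.0155])
for p in[(215,245),(350,248),(470,250),(492,248),(205,240),(200,0),(500,0)]: print('tray',p,(R.T@(onz(c,*p,.12)[:2]-t)*1000).round(1))
g=cv2.cvtColor(c['frame'],cv2.COLOR_BGR2GRAY)
for u in(520,570,615):
    col=g[40:230,u].astype(int);d=np.diff(col);ix=[i+40 for i in range(len(d)) if abs(d[i])>18];print(u,[(i,d[i-40],onrail(c,u,i+.5,0,R,t).tolist()) for i in ix])
```

```text
tray (215, 245) [-137.1  -67.4]
tray (350, 248) [-72.1 -68. ]
tray (470, 250) [-10.8 -71. ]
tray (492, 248) [  2.4 -70.6]
tray (205, 240) [-142.2  -64.9]
tray (200, 0) [-140.6   49.8]
tray (500, 0) [ 0.9 55. ]
520 [(48, np.int64(32), [42.5, 44.8]), (49, np.int64(63), [42.4, 44.1]), (69, np.int64(-65), [41.9, 30.4]), (70, np.int64(-53), [41.9, 29.7]), (94, np.int64(34), [41.8, 13.7]), (95, np.int64(50), [41.8, 13.0]), (128, np.int64(-51), [42.6, -8.6]), (129, np.int64(-36), [42.6, -9.3]), (152, np.int64(19), [43.8, -24.3]), (153, np.int64(28), [43.9, -25.0]), (154, np.int64(64), [43.9, -25.6]), (155, np.int64(34), [44.0, -26.3])]
570 [(78, np.int64(-53), [84.1, 31.0]), (79, np.int64(-58), [84.1, 30.3]), (104, np.int64(24), [84.2, 12.6]), (105, np.int64(83), [84.2, 11.9]), (106, np.int64(19), [84.2, 11.2]), (134, np.int64(-49), [85.4, -8.2]), (135, np.int64(-51), [85.4, -8.9]), (157, np.int64(34), [87.2, -24.2]), (158, np.int64(45), [87.3, -24.9]), (159, np.int64(57), [87.4, -25.6])]
615 [(46, np.int64(20), [133.9, 65.7]), (47, np.int64(22), [133.8, 64.9]), (51, np.int64(67), [133.4, 61.6]), (89, np.int64(-62), [131.5, 31.4]), (90, np.int64(-46), [131.5, 30.7]), (114, np.int64(62), [131.9, 12.4]), (115, np.int64(45), [132.0, 11.7]), (140, np.int64(-25), [133.7, -7.0]), (141, np.int64(-60), [133.8, -7.8]), (142, np.int64(-36), [133.9, -8.5]), (162, np.int64(26), [136.3, -23.6]), (163, np.int64(53), [136.4, -24.4]), (164, np.int64(51), [136.5, -25.1])]
```

The rails' inner edges sit at +30/-25.6, so the centre is at y≈+2.3 in this frame. From finger contact the tray centre is at about -3.7. I'll push 6 mm more, then move around behind the tray.

```bash
python3 -m creep '{"delta_pos":[[0.002,0,0],[0.002,0,0],[0.002,0,0],[0,0,0],[-0.01,0,0],[-0.01,0,0],[0,0,-0.03],[0,0,-0.03]],"turn":[[0,0,0],[0,0,0],[0,0,0],[0,0,0],[0,0,0],[0,0,0],[0,0,0],[0,0,0]]}'
python3 -m creep '{"delta_pos":[[0,0,-0.04],[0.0243,-0.0243,0],[0.0243,-0.0243,0],[0.0243,-0.0243,0],[0.0243,-0.0243,0],[0,0,0],[0,0,0],[0,0,0]],"turn":[[0,0,0],[0,0,0],[0,0,0],[0,0,0],[0,0,0],[0,0,6.93],[0,0,6.93],[0,0,6.93]]}'
python3 -m creep '{"delta_pos":[[0,0,0],[0,0,0],[0,0,0],[0,0,0],[0,0,0],[0,0,0],[0,0,0],[0,0,0]],"turn":[[0,0,6.93],[0,0,6.93],[0,0,6.93],[0,0,6.93],[0,0,6.93],[0,0,6.93],[0,0,6.93],[0,0,6.93]]}'
python3 -m creep '{"delta_pos":[[0,0,0],[0,0,0],[0,0,0],[0,0,0],[0,0,0],[0,0,0],[0,0,0],[0,0,0]],"turn":[[0,0,6.93],[0,0,6.93],[0,0,0],[0,0,0],[0,0,0],[0,0,0],[0,0,0],[0,0,0]]}'
python3 -c "
from h import *
shot('wrist','w3');print(arm.observe()['q'].round(1))"
```

```text
time: 5.53
eef_pos: [0.6037, -0.0634, 0.1418]
eef_rot: [[-0.999, -0.034, -0.016], [-0.034, 0.999, 0.003], [0.016, 0.003, -1.0]]
wrist_force: [1.2, 0.6, 0.6]
gripper_width: 0.0932
time: 6.2
eef_pos: [0.5107, -0.1643, 0.1835]
eef_rot: [[-0.944, 0.331, -0.01], [0.331, 0.944, 0.005], [0.011, 0.001, -1.0]]
wrist_force: [-0.4, -0.1, 0.4]
gripper_width: 0.0928
time: 6.87
eef_pos: [0.5115, -0.163, 0.1833]
eef_rot: [[-0.264, 0.964, -0.009], [0.964, 0.264, 0.005], [0.008, -0.008, -1.0]]
wrist_force: [0.3, 0.3, -0.2]
gripper_width: 0.0932
time: 7.53
eef_pos: [0.5151, -0.1653, 0.1853]
eef_rot: [[-0.033, 0.999, -0.0], [0.999, 0.033, 0.001], [0.001, -0.0, -1.0]]
wrist_force: [-0.3, 0.4, -0.3]
gripper_width: 0.0928
[ -4.4  30.2  30.4 102.9 -18.9  52.   36.3]
```

View pics/w3.png

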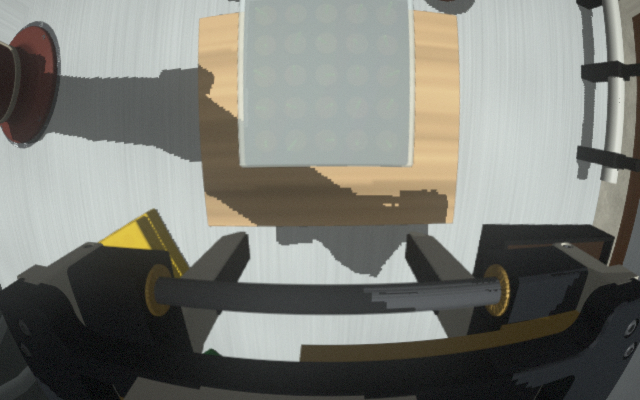

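The tray looks square on the landing. Its rear top edge runs (240,164)–(412,164), and the landing's left and right edges are at about column 205 and column 455.

Run:
```python
from h import *
c=load('w3');th=np.radians(92);R=np.array([[np.cos(th),-np.sin(th)],[np.sin(th),np.cos(th)]]);t=np.array([.512,.0155])
g=c['frame'].astype(int)
for v in(30,60,90,120,150):
    r=g[v];d=np.abs(np.diff(r,axis=0)).sum(1)
    print(v,[(i,d[i],(R.T@(onz(c,i+.5,v,.07)[:2]-t)*1000).round(1).tolist(),(R.T@(onz(c,i+.5,v,.12)[:2]-t)*1000).round(1).tolist()) for i in list(range(190,255))+list(range(395,470)) if d[i]>60])
print((R.T@(onz(c,260,164,.12)[:2]-t)*1000),(R.T@(onz(c,400,164,.12)[:2]-t)*1000))
```

```text
30 [(198, np.int64(70), [-13.4, 125.5], [-30.4, 103.7]), (408, np.int64(99), [-20.1, -73.0], [-35.9, -59.6]), (413, np.int64(90), [-19.6, -77.9], [-35.5, -63.6]), (457, np.int64(62), [-13.8, -123.1], [-30.7, -100.8])]
60 [(197, np.int64(110), [-44.3, 125.6], [-55.9, 103.8]), (237, np.int64(105), [-48.8, 85.0], [-59.6, 70.3]), (242, np.int64(67), [-49.2, 80.1], [-59.9, 66.3]), (409, np.int64(79), [-49.9, -73.3], [-60.4, -59.8]), (458, np.int64(92), [-44.8, -122.9], [-56.2, -100.6])]
90 [(209, np.int64(200), [-75.3, 112.9], [-81.3, 93.3]), (242, np.int64(95), [-78.0, 80.1], [-83.5, 66.4]), (409, np.int64(78), [-78.5, -73.1], [-84.0, -59.6]), (459, np.int64(66), [-74.5, -123.6], [-80.7, -101.2])]
120 [(236, np.int64(71), [-105.7, 86.3], [-106.4, 71.5]), (237, np.int64(157), [-105.8, 85.3], [-106.4, 70.7]), (408, np.int64(73), [-106.6, -72.4], [-107.1, -59.1]), (459, np.int64(73), [-103.7, -124.2], [-104.7, -101.7])]
150 [(237, np.int64(72), [-133.9, 86.4], [-129.6, 71.6]), (238, np.int64(163), [-133.9, 85.4], [-129.6, 70.8]), (407, np.int64(74), [-134.6, -72.1], [-130.1, -58.9])]
[-140.89950573   54.05024779] [-141.14635383  -53.30653619]
```

The tray is at y≈+3.4 and the rails at about +1 to +2.3, which is centred enough. Now I'll lower behind it and push, tilting the tool gradually with the tray.

```bash
python3 -m creep '{"delta_pos":[[0,0,0.0318],[0,0,0.0318],[0,0,0.0318],[0.006,0,0],[0.006,0,0],[0.005,0,0],[0.003,0,0],[0.003,0,0]],"turn":[[0,0,0],[0,0,0],[0,0,0],[0,0,0],[0,0,0],[0,0,0],[0,0,0],[0,0,0]]}'
python3 -m creep '{"delta_pos":[[0.004,0,0],[0.004,0,0],[0.004,0,0],[0.004,0,0],[0.004,0,0.0003],[0.004,0,0.0003],[0.004,0,0.0003],[0.004,0,0.0003]],"turn":[[0,0,0],[0,0,0],[0,0,0],[0,0.2,0],[0,0.2,0],[0,0.2,0],[0,0.2,0],[0,0.2,0]]}'
```

```text
time: 8.25
eef_pos: [0.5159, -0.1419, 0.0918]
eef_rot: [[-0.034, 0.999, 0.004], [0.999, 0.034, -0.001], [-0.001, 0.004, -1.0]]
wrist_force: [-0.3, -0.3, 0.0]
gripper_width: 0.0929
time: 8.92
eef_pos: [0.5156, -0.1158, 0.0912]
eef_rot: [[-0.03, 1.0, 0.006], [1.0, 0.03, 0.009], [0.009, 0.007, -1.0]]
wrist_force: [0.1, -8.4, 7.7]
gripper_width: 0.0929
```

```bash
python3 -m creep '{"delta_pos":[[0.004,0,0],[0.004,0,0],[0.004,0,0],[0.004,0,0],[0.004,0,0],[0.004,0,0],[0.004,0,0],[0.004,0,0]],"turn":[[0,0.22,0],[0,0.22,0],[0,0.22,0],[0,0.22,0],[0,0.22,0],[0,0.22,0],[0,0.22,0],[0,0.22,0]]}'
python3 -m creep '{"delta_pos":[[0.004,0,0],[0.004,0,0],[0.004,0,0],[0.004,0,0],[0.004,0,0.0002],[0.004,0,0.0002],[0.004,0,0.0002],[0.004,0,0.0002]],"turn":[[0,0.22,0],[0,0.22,0],[0,0.22,0],[0,0.22,0],[0,0.22,0],[0,0.22,0],[0,0.22,0],[0,0.22,0]]}'
python3 -c "
from h import *
shot('wrist','w4')"
```

```text
time: 9.58
eef_pos: [0.5138, -0.081, 0.091]
eef_rot: [[-0.03, 1.0, 0.003], [0.999, 0.03, 0.044], [0.044, 0.004, -0.999]]
wrist_force: [0.2, -5.3, 1.0]
gripper_width: 0.093
time: 10.25
eef_pos: [0.5113, -0.0516, 0.0914]
eef_rot: [[-0.026, 1.0, -0.001], [0.997, 0.026, 0.073], [0.073, 0.001, -0.997]]
wrist_force: [0.2, -2.6, 1.4]
gripper_width: 0.0933
```

View pics/w4.png

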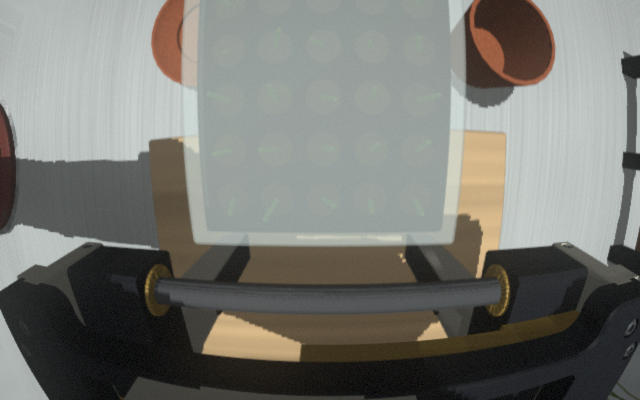

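The tray is square to the fingers: its rear edge runs (193,242)–(456,242), and the landing's front corners are at (150,140) and (505,132). I'll check centring against those.

```bash
cat > m.py <<'E'
from h import *
import sys
th=np.radians(92);R=np.array([[np.cos(th),-np.sin(th)],[np.sin(th),np.cos(th)]]);t=np.array([.512,.0155])
rk=lambda p:(R.T@(p[:2]-t)*1000).round(1)
E
python3 - <<'E'
from m import *
c=load('w4')
print('corners',rk(onz(c,150,140,.07)),rk(onz(c,505,132,.07)))
for p in[(193,242),(456,242)]: print(rk(onz(c,*p,.12)))
for p in[(183,10),(184,60),(469,10),(466,60),(197,10),(453,10)]: print(p,rk(onz(c,*p,.129)))
E
```

```text
corners [  0.7 124.7] [   3.8 -121.8]
[-55.3  71.8]
[-56.7 -63.9]
(183, 10) [61.9 70.9]
(184, 60) [34.8 68.3]
(469, 10) [ 60.3 -67.2]
(466, 60) [ 33.2 -63. ]
(197, 10) [60.3 63.2]
(453, 10) [ 58.8 -58.4]
```

The tray is within 2 mm of centre but yawed about -1° relative to the rails. I'll correct the tool yaw by +1° as I push on.

```bash
python3 -m creep '{"delta_pos":[[0.004,0,0],[0.004,0,0],[0.004,0,0],[0.004,0,0],[0.004,0,0],[0.004,0,0],[0.004,0,0],[0.004,0,0]],"turn":[[0,0.24,-0.15],[0,0.24,-0.15],[0,0.24,-0.15],[0,0.24,-0.15],[0,0.24,-0.15],[0,0.24,-0.15],[0,0.24,-0.1],[0,0.24,0]]}'
python3 -m creep '{"delta_pos":[[0.004,0,0],[0.004,0,0],[0.004,0,0],[0.004,0,0],[0.004,0,0],[0.004,0,0],[0.004,0,0],[0.004,0,0]],"turn":[[0,0.24,0],[0,0.24,0],[0,0.24,0],[0,0.24,0],[0,0.24,0],[0,0.24,0],[0,0.24,0],[0,0.24,0]]}'
python3 -m creep '{"delta_pos":[[0.004,0,0],[0.004,0,0],[0.004,0,0],[0.004,0,0],[0.004,0,0],[0.004,0,0],[0.004,0,0],[0,0,0]],"turn":[[0,0,0],[0,0,0],[0,0,0],[0,0,0],[0,0,0],[0,0,0],[0,0,0],[0,0,0]]}'
python3 -c "
from h import *
shot('wrist','w5');print(arm.observe()['eef_rot'].round(4))"
```

```text
time: 10.97
eef_pos: [0.5099, -0.0141, 0.094]
eef_rot: [[-0.05, 0.999, -0.005], [0.992, 0.051, 0.113], [0.113, 0.001, -0.994]]
wrist_force: [-0.1, -2.5, -1.5]
gripper_width: 0.0928
time: 11.63
eef_pos: [0.5085, 0.0175, 0.0981]
eef_rot: [[-0.05, 0.999, -0.006], [0.988, 0.05, 0.146], [0.146, 0.002, -0.989]]
wrist_force: [-0.7, -3.1, -2.4]
gripper_width: 0.0929
time: 12.3
eef_pos: [0.507, 0.0464, 0.1023]
eef_rot: [[-0.051, 0.999, -0.006], [0.988, 0.052, 0.147], [0.147, 0.001, -0.989]]
wrist_force: [0.0, -0.8, -1.1]
gripper_width: 0.093
[[-0.051   0.9987 -0.0064]
 [ 0.9878  0.0514  0.1469]
 [ 0.147   0.0012 -0.9891]]
```

View pics/w5.png

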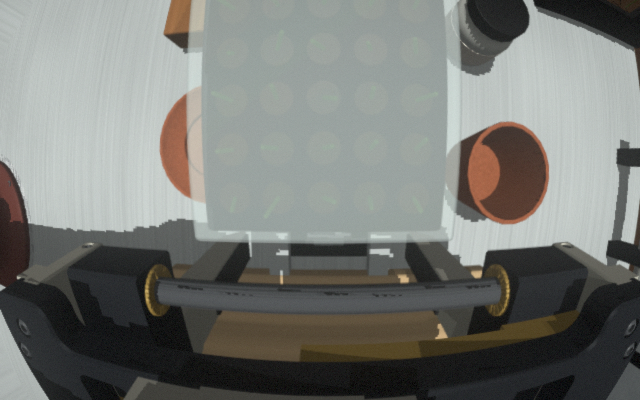

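The tray is on the rails with its rear edge at row ~238, columns 195–452. I've viewed 10 pictures, so I'll measure the rails against the tray numerically.

Run:
```python
from m import *
c=load('w5');g=cv2.cvtColor(c['frame'],cv2.COLOR_BGR2GRAY).astype(int)
for v in(248,254,260): print(v,[(u,g[v,u]) for u in range(244,412,4)])
for v in(150,200,225,232):
    d=np.abs(np.diff(c['frame'][v].astype(int),axis=0)).sum(1);print(v,[(u,d[u]) for u in list(range(180,225))+list(range(430,475)) if d[u]>40])
```

```text
248 [(244, np.int64(38)), (248, np.int64(59)), (252, np.int64(102)), (256, np.int64(92)), (260, np.int64(95)), (264, np.int64(99)), (268, np.int64(93)), (272, np.int64(92)), (276, np.int64(92)), (280, np.int64(95)), (284, np.int64(93)), (288, np.int64(76)), (292, np.int64(38)), (296, np.int64(38)), (300, np.int64(41)), (304, np.int64(41)), (308, np.int64(43)), (312, np.int64(41)), (316, np.int64(42)), (320, np.int64(38)), (324, np.int64(40)), (328, np.int64(45)), (332, np.int64(38)), (336, np.int64(40)), (340, np.int64(45)), (344, np.int64(42)), (348, np.int64(40)), (352, np.int64(42)), (356, np.int64(41)), (360, np.int64(43)), (364, np.int64(41)), (368, np.int64(74)), (372, np.int64(110)), (376, np.int64(115)), (380, np.int64(120)), (384, np.int64(128)), (388, np.int64(132)), (392, np.int64(90)), (396, np.int64(92)), (400, np.int64(94)), (404, np.int64(92)), (408, np.int64(43))]
254 [(244, np.int64(39)), (248, np.int64(42)), (252, np.int64(103)), (256, np.int64(89)), (260, np.int64(93)), (264, np.int64(97)), (268, np.int64(92)), (272, np.int64(93)), (276, np.int64(161)), (280, np.in
[... 1574 characters left out ...]
))]
150 [(184, np.int64(50)), (186, np.int64(111)), (187, np.int64(117)), (188, np.int64(44)), (445, np.int64(69)), (446, np.int64(66)), (449, np.int64(62)), (458, np.int64(53)), (459, np.int64(90)), (460, np.int64(123)), (470, np.int64(43)), (471, np.int64(98)), (472, np.int64(49))]
200 [(442, np.int64(51)), (443, np.int64(77)), (446, np.int64(68)), (455, np.int64(61)), (456, np.int64(82)), (457, np.int64(76)), (458, np.int64(45)), (473, np.int64(72)), (474, np.int64(55))]
225 [(192, np.int64(64)), (193, np.int64(114)), (440, np.int64(69)), (441, np.int64(62)), (452, np.int64(41))]
232 [(193, np.int64(72)), (194, np.int64(118)), (445, np.int64(46)), (451, np.int64(43)), (453, np.int64(56))]
```

Run:
```python
from m import *
c=load('w5')
for p in[(289.5,251),(368.5,251)]: print('rail in',onrail(c,*p,0,R,t))
for p in[(193.5,232),(453,232),(193,225),(452,225),(187,150),(460,150)]: print('tray',p,onrail(c,*p,.05,R,t), onrail(c,*p,.045,R,t))
```

```text
rail in [20. 29.]
rail in [ 20.8 -25.3]
tray (193.5, 232) [50.5 74.6] [48.6 77. ]
tray (453, 232) [ 52.8 -62.6] [ 51.  -64.9]
tray (193, 225) [54.4 74.4] [52.7 76.8]
tray (452, 225) [ 56.7 -61.5] [ 55.  -63.7]
tray (187, 150) [93.8 74.4] [93.4 76.8]
tray (460, 150) [ 95.8 -61.6] [ 95.4 -63.9]
```

The tray is about 4 mm towards +y. I'll push diagonally with sticking contact to bring it back.

```bash
python3 -m creep '{"delta_pos":[[0.003,0.0006,0],[0.003,0.0006,0],[0.003,0.0006,0],[0.003,0.0006,0],[0.003,0.0006,0],[0.003,0.0006,0],[0.003,0.0006,0],[0,0,0]],"turn":[[0,0,0.05],[0,0,0.05],[0,0,0.05],[0,0,0.05],[0,0,0.05],[0,0,0.05],[0,0,0.05],[0,0,0]]}'
python3 - <<'E'
from m import *
c=shot('wrist','w6');g=cv2.cvtColor(c['frame'],cv2.COLOR_BGR2GRAY).astype(int)
print(arm.observe()['eef_rot'].round(4).tolist())
for v in(248,252): print(v,[(u,g[v,u]) for u in range(252,408,3)])
for v in(150,225,232):
    d=np.abs(np.diff(c['frame'][v].astype(int),axis=0)).sum(1);print(v,[(u,d[u]) for u in list(range(180,225))+list(range(430,475)) if d[u]>40])
E
```

```text
time: 13.02
eef_pos: [0.5105, 0.0667, 0.1054]
eef_rot: [[-0.044, 0.999, -0.006], [0.988, 0.045, 0.146], [0.146, 0.001, -0.989]]
wrist_force: [-0.6, -2.1, -0.3]
gripper_width: 0.0933
[[-0.0442, 0.999, -0.0055], [0.9883, 0.0445, 0.1462], [0.1463, 0.001, -0.9892]]
248 [(252, np.int64(163)), (255, np.int64(95)), (258, np.int64(93)), (261, np.int64(96)), (264, np.int64(91)), (267, np.int64(95)), (270, np.int64(95)), (273, np.int64(93)), (276, np.int64(96)), (279, np.int64(190)), (282, np.int64(98)), (285, np.int64(44)), (288, np.int64(44)), (291, np.int64(47)), (294, np.int64(42)), (297, np.int64(38)), (300, np.int64(40)), (303, np.int64(42)), (306, np.int64(84)), (309, np.int64(151)), (312, np.int64(150)), (315, np.int64(153)), (318, np.int64(150)), (321, np.int64(148)), (324, np.int64(143)), (327, np.int64(89)), (330, np.int64(89)), (333, np.int64(91)), (336, np.int64(89)), (339, np.int64(46)), (342, np.int64(41)), (345, np.int64(43)), (348, np.int64(41)), (351, np.int64(40)), (354, np.int64(40)), (357, np.int64(38)), (360, np.int64(51)), (363, np.int64(137)), (366, np.int64(187)), (369
[... 1238 characters left out ...]
158)), (387, np.int64(159)), (390, np.int64(163)), (393, np.int64(121)), (396, np.int64(93)), (399, np.int64(96)), (402, np.int64(93)), (405, np.int64(55))]
150 [(184, np.int64(50)), (185, np.int64(42)), (187, np.int64(83)), (188, np.int64(95)), (189, np.int64(59)), (203, np.int64(41)), (443, np.int64(85))]
225 [(437, np.int64(112)), (448, np.int64(51)), (449, np.int64(53)), (450, np.int64(110)), (457, np.int64(52)), (463, np.int64(47)), (464, np.int64(62)), (465, np.int64(64)), (469, np.int64(78))]
232 [(196, np.int64(142)), (197, np.int64(54)), (203, np.int64(45)), (448, np.int64(73)), (449, np.int64(161)), (450, np.int64(43)), (468, np.int64(70)), (469, np.int64(56)), (474, np.int64(69))]
```

The tray is now centred: rail midpoint at column 322.5, tray midpoint at column 323. About 13 mm remain to the tooth, so I'll approach slowly.

```bash
python3 -m creep '{"delta_pos":[[0.002,0,0],[0.002,0,0],[0.002,0,0],[0.002,0,0],[0.001,0,0],[0.001,0,0],[0,0,0],[0,0,0]],"turn":[[0,0,0],[0,0,0],[0,0,0],[0,0,0],[0,0,0],[0,0,0],[0,0,0],[0,0,0]]}'
cat > k.py <<'E'
from m import *
import sys
n=sys.argv[1];c=shot('wrist',n);s=arm.observe();g=cv2.cvtColor(c['frame'],cv2.COLOR_BGR2GRAY).astype(int)
print('rackx',rk(s['eef_pos']),s['wrist_force'].round(1))
for u in(312,322,332): print(u,g[226:276:2,u].tolist())
d=np.abs(np.diff(c['frame'][232].astype(int),axis=0)).sum(1);print([u for u in list(range(185,215))+list(range(435,465)) if d[u]>60])
d=np.abs(np.diff(g[252]));print([u for u in range(255,400) if d[u]>25])
E
python3 k.py w7
```

```text
time: 13.73
eef_pos: [0.5102, 0.0743, 0.1066]
eef_rot: [[-0.043, 0.999, -0.005], [0.989, 0.044, 0.143], [0.143, 0.001, -0.99]]
wrist_force: [1.1, -5.9, -1.5]
gripper_width: 0.0929
rackx [58.8 -0.2] [ 0.5 -5.4 -1.1]
312 [157, 159, 157, 165, 177, 178, 179, 178, 165, 130, 88, 148, 168, 169, 163, 89, 85, 78, 80, 82, 82, 68, 49, 44, 53]
322 [161, 162, 162, 164, 176, 181, 177, 180, 169, 132, 87, 150, 171, 164, 86, 80, 84, 82, 82, 81, 83, 72, 47, 47, 50]
332 [160, 157, 157, 166, 188, 206, 184, 179, 166, 129, 89, 147, 168, 166, 103, 79, 85, 83, 81, 80, 80, 72, 44, 45, 50]
[196, 449]
[278, 279, 281, 282, 305, 306, 307, 337, 338, 362, 363, 392]
```

Force has risen to 5.4 N with the front at about s=217, which is the buffer. I'll continue in small steps.

```bash
for i in 8 9 10; do python3 -m creep '{"delta_pos":[[0.001,0,0],[0.001,0,0],[0.0005,0,0],[0,0,0],[0,0,0],[0,0,0],[0,0,0],[0,0,0]],"turn":[[0,0,0],[0,0,0],[0,0,0],[0,0,0],[0,0,0],[0,0,0],[0,0,0],[0,0,0]]}' | grep -v rot; python3 k.py w$i; done
```

```text
time: 14.45
eef_pos: [0.51, 0.076, 0.1069]
wrist_force: [1.0, -6.5, -1.2]
gripper_width: 0.0932
rackx [60.5 -0.2] [ 0.3 -6.4 -1.7]
312 [157, 158, 160, 166, 180, 177, 178, 178, 166, 129, 108, 169, 167, 167, 164, 89, 80, 82, 82, 82, 83, 80, 69, 46, 42]
322 [158, 159, 160, 166, 178, 179, 178, 178, 170, 133, 85, 150, 172, 165, 83, 86, 83, 82, 81, 81, 80, 84, 71, 45, 43]
332 [160, 157, 158, 165, 178, 176, 176, 177, 167, 129, 88, 152, 170, 161, 85, 79, 83, 81, 81, 82, 81, 79, 67, 49, 50]
[196, 448, 449, 461]
[275, 276, 281, 282, 305, 306, 307, 338, 362, 363, 390]
time: 15.17
eef_pos: [0.5099, 0.078, 0.1072]
wrist_force: [-0.1, -7.4, -1.6]
gripper_width: 0.0932
rackx [62.5 -0.1] [ 0.  -6.6 -1.5]
312 [162, 158, 159, 166, 175, 177, 176, 178, 167, 130, 108, 172, 169, 170, 164, 88, 80, 84, 80, 83, 78, 78, 81, 71, 47]
322 [159, 159, 161, 163, 177, 180, 180, 179, 169, 136, 87, 154, 170, 165, 85, 81, 84, 81, 83, 83, 82, 80, 82, 72, 50]
332 [159, 161, 158, 167, 178, 179, 179, 179, 170, 132, 83, 149, 168, 164, 85, 83, 83, 82, 81, 82, 83, 78, 81, 75, 49]
[196, 448, 449, 451]
[276, 277, 281, 282, 305, 306, 307, 337, 338, 362, 363, 384, 390]
time: 15.88
eef_pos: [0.5098, 0.0799, 0.1075]
wrist_force: [0.7, -7.3, -1.3]
gripper_width: 0.0927
rackx [64.4 -0. ] [ 0.4 -7.8 -1.8]
312 [161, 160, 161, 165, 177, 178, 174, 180, 170, 133, 108, 168, 169, 169, 165, 89, 81, 81, 79, 79, 78, 80, 79, 83, 77]
322 [159, 159, 162, 167, 177, 176, 179, 177, 172, 132, 87, 152, 172, 165, 85, 84, 82, 82, 83, 83, 81, 80, 82, 82, 74]
332 [161, 159, 159, 167, 177, 179, 177, 179, 170, 134, 85, 149, 168, 163, 86, 82, 82, 84, 83, 79, 83, 80, 81, 84, 74]
[196, 448, 449, 450]
[276, 277, 281, 282, 305, 306, 307, 338, 362, 363, 384, 390]
```

```bash
for i in 11 12; do python3 -m creep '{"delta_pos":[[0.001,0,0],[0.0005,0,0],[0,0,0],[0,0,0],[0,0,0],[0,0,0],[0,0,0],[0,0,0]],"turn":[[0,0,0],[0,0,0],[0,0,0],[0,0,0],[0,0,0],[0,0,0],[0,0,0],[0,0,0]]}' | grep -v rot; python3 k.py w$i; done
```

```text
time: 16.6
eef_pos: [0.5097, 0.0811, 0.1076]
wrist_force: [0.3, -7.9, -1.5]
gripper_width: 0.0931
rackx [65.6 -0. ] [ 0.5 -8.4 -2. ]
312 [159, 159, 159, 165, 177, 177, 177, 178, 169, 141, 106, 157, 157, 157, 153, 86, 80, 80, 80, 80, 78, 81, 77, 76, 79]
322 [160, 159, 160, 166, 178, 178, 179, 175, 169, 142, 90, 141, 160, 159, 158, 88, 81, 80, 83, 80, 82, 77, 78, 79, 80]
332 [159, 159, 159, 165, 177, 178, 176, 178, 171, 141, 87, 141, 159, 160, 155, 89, 80, 80, 81, 81, 79, 81, 80, 78, 76]
[196, 447, 448, 449, 462]
[276, 277, 281, 282, 305, 306, 338, 362, 363, 378, 383, 392, 393]
time: 17.32
eef_pos: [0.5097, 0.0822, 0.1078]
wrist_force: [0.5, -9.6, -2.9]
gripper_width: 0.0924
rackx [66.7  0. ] [-0.  -9.3 -2.9]
312 [161, 158, 160, 164, 177, 178, 178, 174, 168, 135, 84, 88, 154, 158, 113, 81, 80, 81, 80, 78, 77, 79, 79, 75, 78]
322 [159, 159, 159, 164, 179, 177, 177, 176, 170, 144, 86, 89, 159, 159, 118, 81, 82, 80, 83, 79, 79, 77, 78, 80, 77]
332 [161, 159, 158, 168, 176, 179, 176, 175, 168, 143, 89, 87, 157, 157, 156, 88, 79, 80, 80, 79, 79, 79, 81, 79, 78]
[196, 447, 448, 449, 462]
[276, 277, 281, 282, 305, 306, 338, 339, 362, 363, 390]
```

At w11 and w12 the steel finger's shading changed (168→158), which may mean the catch rose. I'll view w10 against w12.

Run:
```python
from h import *
cv2.imwrite('pics/cmp.png',np.vstack([cv2.resize(load(n)['frame'][225:290,245:410],None,fx=4.4,fy=4.4,interpolation=cv2.INTER_CUBIC) for n in('w10','w12')]))
```

```text
(no output)
```

View pics/cmp.png

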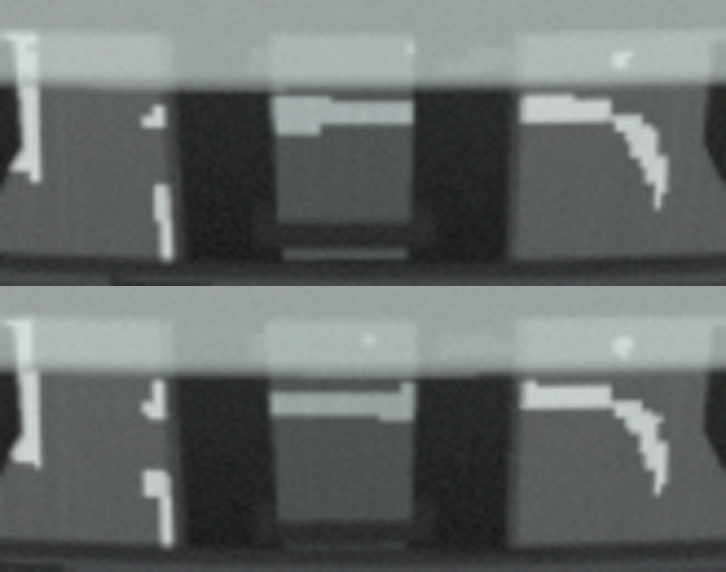

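In the lower image (w12) the catch finger widens to 145 px from 138 towards its tip, so it has risen towards the camera and clicked. I'll back off gently and check that the tray holds.

```bash
python3 -m creep '{"delta_pos":[[-0.001,0,0],[-0.001,0,0],[-0.001,0,0],[-0.001,0,0],[-0.001,0,0],[-0.001,0,0],[0,0,0],[0,0,0]],"turn":[[0,0,0],[0,0,0],[0,0,0],[0,0,0],[0,0,0],[0,0,0],[0,0,0],[0,0,0]]}' | grep -v rot; python3 k.py w13
python3 -m creep '{"delta_pos":[[-0.002,0,0],[-0.003,0,0],[-0.004,0,0],[-0.004,0,0],[-0.004,0,0],[0,0,0],[0,0,0],[0,0,0]],"turn":[[0,0,0],[0,0,0],[0,0,0],[0,0,0],[0,0,0],[0,0,0],[0,0,0],[0,0,0]]}' | grep -v rot; python3 k.py w14
python3 - <<'E'
from m import *
for n in('w10','w12','w13','w14'):
    c=load(n);g=cv2.cvtColor(c['frame'],cv2.COLOR_BGR2GRAY).astype(int)
    col=g[180:262,292:302].mean(1);d=np.diff(col);i=np.argmin(d);print(n,'tray rear edge row',180+i,onrail(c,297,180+i+.5,.05,R,t))
E
```

```text
time: 18.03
eef_pos: [0.5099, 0.0797, 0.1073]
wrist_force: [0.4, -4.6, -3.1]
gripper_width: 0.0927
rackx [64.3 -0.1] [ 0.2 -4.8 -2.1]
312 [157, 158, 161, 168, 175, 176, 177, 178, 168, 128, 80, 139, 157, 156, 157, 131, 81, 81, 81, 75, 80, 81, 78, 77, 78]
322 [161, 160, 160, 164, 176, 179, 175, 177, 165, 130, 84, 93, 159, 161, 161, 138, 79, 78, 79, 79, 82, 79, 76, 77, 79]
332 [158, 159, 158, 166, 178, 178, 177, 177, 167, 129, 83, 91, 156, 155, 158, 135, 80, 77, 78, 82, 81, 81, 79, 78, 80]
[196, 447, 448, 449, 450]
[278, 279, 281, 282, 305, 306, 338, 339, 362, 363, 384, 390]
time: 18.75
eef_pos: [0.5104, 0.0636, 0.1049]
wrist_force: [-0.5, 0.4, 1.0]
gripper_width: 0.0929
rackx [48.1 -0.1] [-0.8 -0.5  0.3]
312 [162, 160, 162, 160, 160, 153, 84, 82, 81, 80, 99, 154, 159, 158, 115, 55, 45, 50, 85, 80, 51, 31, 34, 56, 92]
322 [164, 164, 162, 166, 162, 159, 86, 82, 81, 82, 100, 158, 159, 163, 157, 65, 48, 45, 82, 82, 49, 32, 30, 54, 90]
332 [160, 162, 160, 160, 161, 157, 85, 82, 83, 83, 81, 141, 160, 159, 154, 64, 43, 54, 82, 84, 47, 35, 31, 54, 89]
[207, 208, 445, 446, 453, 457]
[278, 279, 281, 282, 306, 307, 338, 362, 363, 364, 382, 383, 388, 389, 390]
w10 tray rear edge row 245 [79.  14.8]
w12 tray rear edge row 245 [81.4 14.8]
w13 tray rear edge row 244 [79.3 14.6]
w14 tray rear edge row 215 [78.4 14.4]
```

The tray came back only 3 mm, onto the tooth, while the fingers withdrew 16 mm, so it is held. Retreating up and away for a final check.

```bash
python3 -m creep '{"delta_pos":[[-0.01,0,0],[-0.01,0,0],[-0.01,0,0],[-0.01,0,-0.02],[0,0,-0.03],[0,0,-0.03],[0,0,-0.03],[0,0,0]],"turn":[[0,0,0],[0,0,0],[0,0,0],[0,0,0],[0,0,0],[0,0,0],[0,0,0],[0,0,0]]}' | grep -v rot
python3 - <<'E'
from m import *
c=shot('wrist','w15');a=shot('scene','scene9')
A=cv2.resize(a['frame'][140:265,270:430],(480,375),interpolation=cv2.INTER_CUBIC)
B=c['frame'][0:375,160:480]
cv2.imwrite('pics/fin.png',np.hstack([A,B]))
E
```

```text
time: 19.47
eef_pos: [0.5164, 0.0041, 0.2132]
wrist_force: [0.8, -0.5, 1.3]
gripper_width: 0.0929
```

View pics/fin.png

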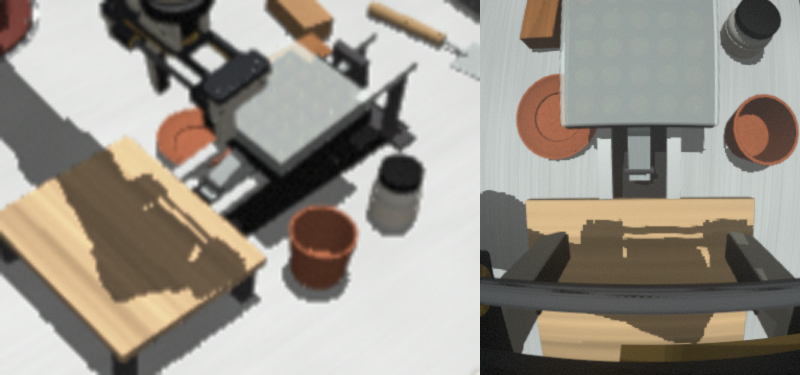

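The final view shows the tray's rear edge at columns 565–715 (midpoint 640) against the rails at 597–681 (midpoint 639). It is square, the catch is behind it, and the bystanders are in place. One stability check, then I hand in.

Run:
```python
from m import *
c=load('w15')
print('rear edge',onrail(c,160+91,126,.05,R,t),onrail(c,160+235,126,.05,R,t),'rails outer',onrail(c,160+118,170,0,R,t),onrail(c,160+201,170,0,R,t))
d=shot('wrist','w16');print('change',np.abs(c['frame'][:180].astype(int)-d['frame'][:180]).mean(), arm.observe()['time'])
print(arm.sign_off())
```

```text
rear edge [77.4 59.1] [ 77.8 -62.8] rails outer [31.5 43.9] [ 31.7 -40.6]
change 9.94000289351852 19.6167
the job is handed in; nothing more can be done
None
```

The tray is up on the rails, held between the catch and the buffer, and I handed the job in at 19.6 s of the 67 s allowed. I squared and centred it with a two-finger push from the side. I then pushed its rear face up the rails, correcting a drift of about 4 mm on the way.

**Catch:** close-up pictures show the catch finger lifting behind the tray. I stopped there, with the buffer in by roughly 7–8 mm (an estimate from travel) of its 20 mm and about 9 N on the wrist. That includes one 1.5 mm step past the first sign of the click. When I backed the fingers off, the tray came back only about 3 mm and stayed.

**Alignment:** in the last pictures the tray is within about 1 mm of the rails' centre by pixel columns. A rougher check by casting points puts it at 3–4 mm, to the -y side. Its rear edge was square to the rails to about 0.2°.

**Other things:** the pot, saucer, jar and block looked undisturbed in the last view, and no contact with them was felt. I did not measure whether any bystander had moved.

**Inconclusive check:** the last two wrist pictures differed by a mean of 9.9 grey levels. I put this down to the arm still settling after its retreat, but did not confirm it. The fingers were well clear of the tray.

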